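Load the whetstone into its sprung holder

ROBOT

A 6-joint arm with a two-finger parallel gripper is mounted at the origin on the work surface. World frame = base frame: x ahead of the robot, y to its left, z up, the work surface at z = 0. Lengths are in m, angles in rad, forces in N, time in s.
With the tool pointing down it reaches from about 0.35 to 0.775 m from the base axis. Payload 5.5 kg.
Tool frame: the origin (TCP) lies midway between the tips of the shut fingers; the grasp point (between the pads) lies 19 mm behind it; z points along the fingers, y is the line along which they close (so a half turn about z gives the same grasp; the last joint's range is limited). The gripper opens to 85 mm and grips with 20 to 120 N. Pads are 22 mm wide; open, the fingers measure 114 mm over their backs; the gripper's body (76 mm by 85 mm) begins 54 mm behind the grasp point. The pads swing forward as they close: fully open they stand 13 mm farther back than shut.
Start: joints at [1.082, 0.313, 0.046, 1.304, 0, 1.431], TCP at [0.197, 0.54, 0.231] pointing down, gripper open.
Joint ranges: [-2.76, 2.76], [-0.86, 1.69], [-1.03, 1.26], [-2.2, 2.34], [-1.47, 1.5], [-3.14, 3.14]. Speed limits (rad/s): [2.57, 2.57, 3.14, 3.14, 3.14, 3.14].

INTERFACE

Orientations are given as a unit quaternion [w, x, y, z].
In Python, from workcell import env gives the robot as it stands.
- The arm moves only by the tool move_arm, never from a script. Its argument "targets" is a list of rows, each a list of 3 entries, a list of its own where there are three numbers: the shift along the tool's x, y, z in mm, then the turn, a rotation vector about the tool's x, y, z in units of 10 degrees (1.0 is 10 degrees), then the closure, from -1 (fully open) to 1 (shut). In form: [[[dx, dy, dz], [ax, ay, az], gripper], ...]. A call has 1 to 5 rows; each row is the pose to reach, as a shift and turn from the pose commanded when the call began, along the tool's axes at that moment; what a row does not reach only later rows make up. A row lasts 1/8 s, in which the tool goes at most 62.5 mm and 10.7 degrees, less where a joint would pass 70% of its speed; a pose out of reach is approached as far as the arm can. A call with a gripper value outside its range is refused whole. The fingers move at their own pace and stop on an object; "squeeze" is the grip in N (left out, the last holds). Time passes only in rows, so rows that repeat a pose let the fingers close. It gives the time, the measured TCP pose, the force, the opening and the grip force at its end, in the units of the state.
- env.get_state(): the state, without advancing time (a new reading comes with each control period).
- env.read_camera(name): name is "side" or "top"; returns a dict with "pixels" (480x640x3 uint8, red, green, blue), "fovy" (degrees; the focal length in pixels is half the picture's height over the tangent of half this angle, whatever the lens; pixels are square), "cx", "cy" (the principal point, pixels), "dist_coeffs" ([k1, k2, p1, p2, k3] as OpenCV has them; the pictures are not rectified), "extrinsics" (4x4, takes a point from world to camera coordinates). Camera axes: x right, y up, looking along -z (the intrinsics and any distortion apply to the point x, -y, -z); pixel columns grow to the right and rows downward; lengths in m; the calibration is good to about 2 mm. A picture is of the moment at which its call begins. There is no depth.
- env.hand_in(): hands the job in; it is judged then, once.
Trained networks look in a picture, given as the dict that the camera call returned (one of the last four; its "shot" number tells which), for a name from the list of things; names that differ only in an ending like _2 or _b are one class to them, and where a whole thing is asked for, a point or a joint stands for the part that bears it (a point fixed in the world has none). Each returns a list of dicts, best first, with "confidence" (0 to 1); they miss things now and then, are a little off and sometimes report something else, mostly with a low value. They report only what shows in the picture. A call takes as long as a camera call.
- env.spot_in(thing, picture): "centre" ([x, y, z] in m, in world coordinates, good to about 4 mm: the middle of the surface that is visible of it).
- env.regions_of(thing, picture): "mask" (480x640 bool, what is visible of it).
- env.landmark_of(thing, picture): "centre" ([x, y, z] in m, in world coordinates, good to about 4 mm: a listed point, or the origin of a listed thing).
The state is a dict: "clock": time; "joint_pos": joint angles; "qvel": joint speeds; "tau": joint torques, N m; "tcp_pos": TCP position; "orientation": TCP orientation; "wrist_force": force on the tool from outside, world axes, zero at the start; "ft_torque": the same for the moment, N m; "finger_gap": finger opening in m; "grip_force": force on a finger pad.
Only numpy, scipy, OpenCV 4.12 (cv2) and the standard library are available. Lean on these libraries where they do the work, as an engineer would, in place of code of your own. Each camera call takes 0.05 s, during which the arm holds its last target. There are 200 camera calls.

TASK

Load the whetstone into its holder: draw the sprung curved arm back with the stone's end and lay the stone gently flat on the rubber bed. While still holding it there, push it along until it bears firmly but gently on the fixed edge (it is brittle and chips if rammed), then let go, so that the arm keeps it flush with the edge, in the middle and in line with the holder. Leave the other things on the counter where they are.

Things in the scene. Friction and masses are not known exactly. Their poses are not given: they have to be found in the camera images.
- stone_mid (a point): centre of the loose whetstone: a plain grey rectangular bar, 170 mm long (its x) by 55 mm wide (its y) by 28 mm high (z up), about 0.6 kg, lying on the counter; this point is 14 mm above its underside. The two ends are alike. It is brittle: pressing it on the fixed edge or on the arm with more than 15 N, or landing it on the holder with a knock of more than 80 N, chips it.
- seat (a point): on the holder, a fixed wooden base (262 x 112 mm) standing on the counter: the middle of its flat rubber bed (150 x 60 mm), 20 mm above the counter. x points level along the holder from the sprung arm to the fixed edge, z up. A seated stone lies lengthwise along x, 14 mm above this point and from 4 mm short of it to 4 mm beyond it along x, as the edge happens to be set. The bed is grippy: the sprung arm alone does not bring the stone home, so a gap left at the edge stays.
- fence: the adjustable fixed edge: a dark clamp block with a straight steel lip on its bed side (80 mm wide, 8 thick, top 7 mm above the bed), which the stone's end bears on. The lip's face (lip_face in the rules) is clamped 81 to 89 mm along x from the seat; this setting differs each time and is not measured: find it by touch. Origin under the seat at counter level, axes as the seat's.
- nose: the black upright roller, 12 mm in diameter and 16 mm tall (from 11 to 27 mm above the bed), at the free end of the sprung curved steel arm at the other end of the holder, which meets the middle of the stone's end; origin at the roller's centre, 19 mm above the bed.
- clip (a joint): turn of the sprung curved arm about its upright pivot, rad: 0 at rest, growing as the roller is drawn back away from the fixed edge, hard stop at 0.45. At rest the roller's foremost point is 76 mm from the seat along -x, at the stop 96.5 mm (about 4.5 mm per 0.1 rad); on a seated stone it reads 0.11 to 0.29. It pushes the roller towards the fixed edge with about 1 N at rest, 2 to 4 N on a seated stone and 5.5 N at the stop.
- holder: the whole holder (base, bed, lip and arm), fixed to the counter; origin at the counter's level below the seat, axes as for the seat. The base reaches 153 mm from there towards the arm and 109 mm towards the fixed edge; nothing on it stands higher than 50 mm above the counter.
- stone: the same whetstone, origin at the centre of its underside.
- strop: a bystander: wooden strop block, longer, narrower and thinner than the stone (215 x 38 x 16 mm), origin at the centre of its underside; leave alone.
- knife: a bystander: kitchen knife lying flat, black handle, 240 mm long, origin near its middle at counter level; leave alone.
- mug: a bystander: white mug, 92 mm tall, origin at the centre of its underside; leave alone.
- jar: a bystander: glass jar with a steel cap, 100 mm tall, origin at the centre of its underside; leave alone.
- mill: a bystander: turned wooden pepper mill, 157 mm tall, origin at the centre of its underside; leave alone.
- saltdish: a bystander: small blue salt dish, 60 mm wide, 26 mm tall, origin at the centre of its underside; leave alone.
- tumbler: a bystander: green glass tumbler, 85 mm tall, origin at the centre of its underside; leave alone.

How it is judged:
On the way, in this order (a step that is already met when the one before it is completed fails the run):
1. the sprung arm has been drawn back (by more than about 6 mm) (value of joint clip above 0.13 rad), for 0.1 s.
2. the stone, flat on the bed, is held pressed on the fixed edge with more than 2 N for 0.2 s while the gripper still holds it (contact force between stone and fence above 2 N and contact force between the fingers and stone above 1 N and z of stone_mid in the frame of seat below 0.0165 m), for 0.2 s.
At the end, for the whole second after the job is handed in: the stone lies flat on the bed (within 2.5 mm), its end within 1.5 mm of the fixed edge's lip, within 8 mm of the holder's middle line and 0.05 rad of its direction, at rest, with the sprung arm's roller bearing on its other end (over 1 N) (x of stone_mid in the frame of seat between -0.0055 and 0.0055 m and y of stone_mid in the frame of seat between -0.008 and 0.008 m and z of stone_mid in the frame of seat between 0.011 and 0.0165 m and angle between the x axis of stone and the x axis of seat, either way round below 0.05 rad and angle between stone's own z axis and vertical below 0.03 rad and contact force between nose and stone above 1 N and linear speed of stone below 0.01 m/s and x of stone_mid in the frame of lip_face above -0.0865 m); the robot touches nothing.
It fails at once if the stone is pressed on the fixed edge with more than 15 N (contact force between stone and fence above 15 N).
It fails at once if the stone is pressed on the sprung arm with more than 15 N (contact force between stone and nose above 15 N).
It fails at once if the stone is dropped or rammed on the holder (over 80 N) (contact force between stone and holder above 80 N).
It fails at once if a bystander is moved more than 30 mm (distance of any of strop, knife, mug, jar, mill, saltdish, tumbler from where it was at the start of the episode above 0.03 m).
It also fails if it takes over 40 s, if anything falls off the work surface, if the arm or the gripper's body presses on something with over 40 N, if the wrist force passes 120 N, or if a joint passes its speed limit or range.

## Working session

There is one attempt and no reset: what is moved stays moved. The work goes in short steps, Python scripts to look and compute and a tool call to move; the robot and the scene stay as the last step left them, time stands still between calls to the robot, and variables do not carry over. Pictures are saved under pics/ and viewed, at most 10 in all, crops included, and the job is handed in when it is done.

Besides the shell and the picture viewer there is one more tool, called after ">>>" as name(argument=value, ...), one argument or row to a line, values as JSON. move_arm: Moves the arm, as the interface text tells. Its arguments: {"type":"object","properties":{"targets":{"type":"array","items":{"type":"array"}},"squeeze":{"type":"number"}},"required":["targets"]}

```bash
mkdir -p pics; python3 - <<'E'
from workcell import env
import cv2,numpy as np
s=env.get_state()
for k in('clock','tcp_pos','orientation','wrist_force','finger_gap'):print(k,s[k])
for c in('top','side'):
    p=env.read_camera(c); cv2.imwrite(f'pics/{c}1.png',p['pixels'][...,::-1])
    print(c,p['fovy'],p['cx'],p['cy'],p['dist_coeffs']);print(np.round(p['extrinsics'],4).tolist())
    for n in('stone_mid','seat','nose','holder','fence','stone'):
        print(n,[(np.round(d['centre'],4).tolist(),round(d['confidence'],2)) for d in env.landmark_of(n,p)[:2]])
    for n in('strop','knife','mug','jar','mill','saltdish','tumbler'):
        print(n,[(np.round(d['centre'],3).tolist(),round(d['confidence'],2)) for d in env.landmark_of(n,p)[:1]])
    for n in ('stone','holder'):
        r=env.regions_of(n,p)
        if r:
            m=r[0]['mask'].astype(np.uint8); print(n,'mask',m.sum(),cv2.minAreaRect(cv2.findNonZero(m))); np.save(f'{c}_{n}.npy',m)
E
```

```text
clock 0.0
tcp_pos [0.19628146 0.53992342 0.23039186]
orientation [-2.80722903e-04  1.73516987e-01  9.84830442e-01 -8.81402616e-04]
wrist_force [ 0.07345453 -0.36188414  0.15496069]
finger_gap 0.08519627005102808
top 47.96609115618314 312.24703100577057 251.2172654579714 [-0.09355693  0.          0.          0.          0.        ]
[[0.0861, -0.9963, 0.0045, -0.0602], [0.9753, 0.0852, 0.2037, -0.5521], [-0.2033, -0.0132, 0.979, -1.4094], [0.0, 0.0, 0.0, 1.0]]
stone_mid [([0.5172, -0.1199, 0.0112], 0.76)]
seat [([0.4823, 0.237, 0.019], 0.88)]
nose [([0.5613, 0.2656, 0.0376], 0.49)]
holder [([0.4813, 0.2413, -0.0], 0.72), ([0.7531, -0.2299, -0.0024], 0.5)]
fence [([0.5582, 0.2642, 0.0367], 0.72)]
stone [([0.5157, -0.1207, -0.0028], 0.83)]
strop [([0.527, -0.288, 0.001], 0.85)]
knife [([0.765, 0.006, -0.002], 0.89)]
mug [([0.754, -0.232, -0.003], 0.98)]
jar [([0.436, 0.393, -0.004], 0.71)]
mill [([0.581, 0.478, -0.0], 0.76)]
saltdish [([0.376, -0.022, 0.008], 0.83)]
tumbler [([0.551, -0.472, 0.001], 0.91)]
stone mask 1233 ((351.0279846191406, 272.0959777832031), (21.19792366027832, 62.43
[... 341 characters left out ...]
2, 0.0012], 0.49)]
seat [([0.4816, 0.2382, 0.0193], 0.85)]
nose [([0.5587, 0.2661, 0.0395], 0.41), ([0.7547, -0.2327, 0.0049], 0.34)]
holder [([0.4817, 0.2347, -0.0028], 0.75)]
fence []
stone [([0.5123, -0.124, -0.0022], 0.71)]
strop [([0.53, -0.293, 0.002], 0.79)]
knife [([0.76, 0.008, -0.001], 0.9)]
mug [([0.755, -0.234, 0.002], 0.72)]
jar [([0.441, 0.396, 0.002], 0.81)]
mill [([0.578, 0.474, 0.002], 0.91)]
saltdish [([0.376, -0.019, -0.0], 0.94)]
tumbler []
stone mask 1584 ((356.6400146484375, 238.48001098632812), (72.4486083984375, 23.97064971923828), 10.304847717285156)
holder mask 7264 ((329.79718017578125, 349.59564208984375), (61.68431091308594, 145.9877471923828), 83.80609130859375)
```

```bash
python3 - <<'E'
import cv2,numpy as np
a=cv2.imread('pics/top1.png');b=cv2.imread('pics/side1.png')
m=np.load('side_holder.npy');x,y,w,h=cv2.boundingRect(cv2.findNonZero(m));print(x,y,w,h)
cv2.imwrite('pics/s1c.png',cv2.resize(b[y-60:y+h+30,x-40:x+w+40],None,fx=3.2,fy=3.2,interpolation=cv2.INTER_CUBIC)[:600,:800])
E
```

```text
260 323 146 65
```

View pics/top1.png

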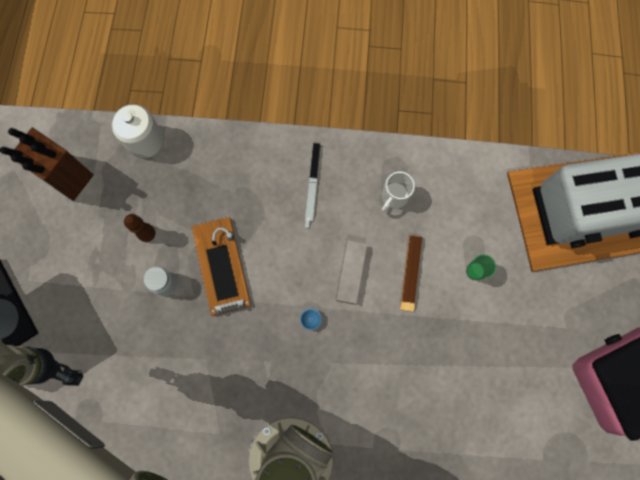

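View pics/s1c.png

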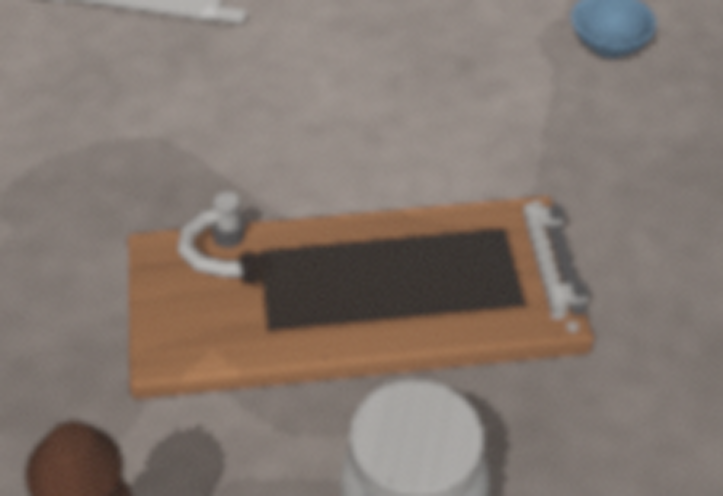

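```bash
cat >fit.py <<'E'
import cv2,numpy as np
from scipy.optimize import minimize
def proj(p,P):
    E=np.array(p['extrinsics']);c=(np.c_[P,np.ones(len(P))]@E.T)[:,:3]*[1,-1,-1]
    f=240/np.tan(np.radians(p['fovy'])/2);K=np.array([[f,0,p['cx']],[0,f,p['cy']],[0,0,1]])
    return cv2.projectPoints(c,np.zeros(3),np.zeros(3),K,np.array(p['dist_coeffs']))[0][:,0]
def box(q,L,W,z0,z1):
    c,s=np.cos(q[2]),np.sin(q[2])
    return np.array([[q[0]+c*a-s*b,q[1]+s*a+c*b,z] for z in(z0,z1) for a in(-L/2,L/2) for b in(-W/2,W/2)])
def rast(pts,S=4):
    m=np.zeros((480*S,640*S),np.uint8);h=cv2.convexHull(pts.astype(np.float32))
    cv2.fillConvexPoly(m,np.round(((h+.5)*S-.5)*16).astype(np.int32),255,shift=4)
    return cv2.resize(m,(640,480),interpolation=cv2.INTER_AREA)/255.
def fit(pm,q0,L,W,z0,z1):
    def cost(u):
        q=[u[0]/1e3,u[1]/1e3,u[2]/100]
        return sum(1-np.minimum(r,m).sum()/np.maximum(r,m).sum() for p,m in pm for r in[rast(proj(p,box(q,L,W,z0,z1)))])
    u0=np.array(q0)*[1e3,1e3,100]
    r=minimize(cost,u0,method='Nelder-Mead',options=dict(initial_simplex=[u0]+[u0+d for d in np.eye(3)*6],xatol=.03,fatol=1e-4))
    return r.x/[1e3,1e3,100],r.fun
E
cat >meas.py <<'E'
from workcell import env
from fit import *
P={c:env.read_camera(c) for c in('top','side')}
M={}
for c,p in P.items():
    r=env.regions_of('stone',p); M[c]=r[0]['mask'].astype(float)
    for nm,q in(('both',None),):pass
sm=[(P[c],M[c]) for c in P]
for k in(sm,sm[:1],sm[1:]):print('stone',fit(k,[.515,-.12,-.1],.17,.055,0,.028))
bm=[]
for c,p in P.items():
    g=p['pixels'].max(2).astype(np.uint8)
    w=rast(proj(p,box([.482,.238,.25],.19,.10,.02,.02)))>.5
    d=((g<75)&w).astype(np.uint8)
    d=cv2.morphologyEx(d,cv2.MORPH_OPEN,np.ones((7,7)));print(c,d.sum(),rast(proj(p,box([.482,.238,.25],.15,.06,.02,.02))).sum())
    bm.append((p,d.astype(float)))
for k in(bm,bm[:1],bm[1:]):print('bed',fit(k,[.482,.238,.3],.15,.06,.02,.02))
E
python3 meas.py
```

```text
stone (array([ 0.51463715, -0.12421015, -0.10841248]), np.float64(0.12247992072325387))
stone (array([ 0.51344385, -0.12515133, -0.10993458]), np.float64(0.039846223293105276))
stone (array([ 0.51530105, -0.12179488, -0.10522019]), np.float64(0.04086153311584273))
top 1070 1169.9176470588234
side 1868 2021.6666666666665
bed (array([0.48310538, 0.23554644, 0.33664698]), np.float64(0.21528192872217367))
bed (array([0.48256735, 0.23343838, 0.33935025]), np.float64(0.0837957675512262))
bed (array([0.48329686, 0.23759999, 0.34994971]), np.float64(0.10469573275333888))
```

```bash
cat >go.py <<'E'
import sys,numpy as np
from workcell import env
from scipy.spatial.transform import Rotation as R
s=env.get_state();q=s['orientation'];r=R.from_quat([q[1],q[2],q[3],q[0]])
x,y,z,yaw=map(float,sys.argv[1:5])   # yaw deg of long axis of the work; tool y is at yaw+90
a=np.radians(yaw+90);Y=np.array([np.cos(a),np.sin(a),0]);Z=np.array([0,0,-1.]);X=np.cross(Y,Z)
t=R.from_matrix(np.c_[X,Y,Z])
print('d',np.round(r.inv().apply(np.array([x,y,z])-s['tcp_pos'])*1e3,1),'turn',np.round(np.degrees((r.inv()*t).as_rotvec())/10,3))
print(s['clock'],np.round(s['tcp_pos'],4),np.round(s['wrist_force'],2),round(s['finger_gap'],4),s['grip_force'],np.round(s['joint_pos'],2))
E
python3 go.py .5143 -.1235 .12 -6.1
```

```text
d [-525.5 -515.3  111.3] turn [ 0.     0.    -1.388]
1.8 [0.1965 0.5404 0.2313] [-0.09  0.25 -0.25] 0.0857 0.0 [1.08 0.31 0.05 1.3  0.   1.43]
```

>>> move_arm(
  targets=[
    [[-43,-42,0],[0,0,-0.2],-1],
    [[-86,-84,0],[0,0,-0.4],-1],
    [[-129,-126,0],[0,0,-0.6],-1],
    [[-172,-168,0],[0,0,-0.8],-1],
    [[-215,-210,0],[0,0,-1],-1],
  ],
)

```text
clock: 2.42
tcp_pos: [0.3274, 0.268, 0.2316]
orientation: [0.001, 0.086, 0.996, 0.0]
wrist_force: [0.0, 1.0, -0.5]
finger_gap: 0.0856
grip_force: 0.0
```

>>> move_arm(
  targets=[
    [[-35,-45,10],[0,0,-0.1],-1],
    [[-70,-90,20],[0,0,-0.2],-1],
    [[-105,-135,40],[0,0,-0.3],-1],
    [[-140,-180,60],[0,0,-0.388],-1],
    [[-175,-225,80],[0,0,-0.388],-1],
  ],
)

```text
clock: 3.05
tcp_pos: [0.461, 0.0158, 0.1511]
orientation: [0.001, 0.053, 0.999, 0.0]
wrist_force: [1.5, -0.5, -0.1]
finger_gap: 0.0851
grip_force: 0.0
```

```bash
python3 go.py .5143 -.1235 .08 -6.1
```

```text
d [ -67.7 -132.8   71.1] turn [ 0.001  0.008 -0.001]
3.05 [0.461  0.0158 0.1511] [ 1.46 -0.53 -0.1 ] 0.0851 0.0 [-0.14  0.14 -0.38  1.05  0.   -0.03]
```

>>> move_arm(
  targets=[
    [[-23,-45,24],[0,0,0],-1],
    [[-46,-90,48],[0,0,0],-1],
    [[-68,-133,71],[0,0,0],-1],
    [[-68,-133,71],[0,0,0],-1],
    [[-68,-133,71],[0,0,0],-1],
  ],
)

```text
clock: 3.68
tcp_pos: [0.5131, -0.1216, 0.0802]
orientation: [-0.001, 0.054, 0.999, 0.0]
wrist_force: [0.5, 1.2, 0.3]
finger_gap: 0.0853
grip_force: 0.0
```

```bash
python3 go.py .5143 -.1235 .006 -6.1
```

```text
d [-1.4 -1.8 74.2] turn [ 0.004 -0.006 -0.004]
3.675 [ 0.5131 -0.1216  0.0802] [0.46 1.22 0.33] 0.0853 0.0 [-0.39  0.32 -0.33  0.92  0.   -0.28]
```

>>> move_arm(
  targets=[
    [[-1,-2,37],[0,0,0],-1],
    [[-1,-2,65],[0,0,0],-1],
    [[-1,-2,73],[0,0,0],-1],
    [[-1,-2,73],[0,0,0],-1],
  ],
)

```text
clock: 4.18
tcp_pos: [0.5144, -0.1231, 0.0079]
orientation: [0.0, 0.053, 0.999, 0.0]
wrist_force: [0.1, -0.4, 0.3]
finger_gap: 0.0851
grip_force: 0.0
```

>>> move_arm(
  targets=[
    [[0,0,0],[0,0,0],1],
    [[0,0,0],[0,0,0],1],
    [[0,0,0],[0,0,0],1],
    [[0,0,0],[0,0,0],1],
  ],
  squeeze=50,
)

```text
clock: 4.68
tcp_pos: [0.5156, -0.1234, 0.009]
orientation: [0.001, 0.053, 0.999, 0.001]
wrist_force: [0.2, 4.1, 6.1]
finger_gap: 0.0537
grip_force: 54.0
```

>>> move_arm(
  targets=[
    [[0,0,-30],[0,0,0],1],
    [[0,0,-80],[0,0,0],1],
    [[0,0,-110],[0,0,0],1],
    [[0,0,-110],[0,0,0],1],
  ],
  squeeze=100,
)

```text
clock: 5.18
tcp_pos: [0.516, -0.1246, 0.1195]
orientation: [0.002, 0.053, 0.999, -0.001]
wrist_force: [1.1, -0.3, -5.5]
finger_gap: 0.0523
grip_force: 114.5
```

```bash
cat >base.py <<'E'
from workcell import env
from fit import *
bm=[];b2=[]
for c in('top','side'):
    p=env.read_camera(c);px=p['pixels'].astype(np.uint8);cv2.imwrite(f'pics/{c}2.png',px[...,::-1])
    h=cv2.cvtColor(px,cv2.COLOR_RGB2HSV)
    B=[.482+.022*.943,.236+.022*.334,.34]
    w=rast(proj(p,box(B,.29,.135,0,.03)))>.5
    o=((h[...,1]>90)&(h[...,0]<25)&w).astype(np.uint8)
    pts=cv2.convexHull(cv2.findNonZero(cv2.morphologyEx(o,cv2.MORPH_OPEN,np.ones((3,3)))))[:,0].astype(float)
    bm.append((p,rast(pts)))
    d=((px.max(2)<85)&w).astype(np.uint8);d=cv2.morphologyEx(d,cv2.MORPH_OPEN,np.ones((5,5)));b2.append((p,d*1.))
for k in(bm,bm[:1],bm[1:]):
    q,f=fit(k,B,.262,.112,0,.018);print('base',q,f,'seat',q[:2]-.022*np.array([np.cos(q[2]),np.sin(q[2])]))
for k in(b2,b2[:1],b2[1:]):print('bed',fit(k,[.482,.238,.3],.15,.06,.02,.02))
E
python3 base.py; python3 go.py .483 .2358 .12 19.4
```

```text
base [0.50375313 0.24170316 0.33925216] 0.10847964240576036 seat [0.48300705 0.23438196]
base [0.50348016 0.24154252 0.33925222] 0.015366361164865228 seat [0.48273408 0.23422131]
base [0.50293507 0.23947329 0.34058237] 0.08903121191301622 seat [0.48219874 0.2321245 ]
bed (array([0.48246668, 0.23551556, 0.34039852]), np.float64(0.27117118686817354))
bed (array([0.48262069, 0.23328313, 0.33567381]), np.float64(0.14768909222366))
bed (array([0.48273735, 0.23696786, 0.33953471]), np.float64(0.08659349731778221))
d [ 68.7 354.2  -3.6] turn [ 0.004 -0.007 -2.551]
5.275 [ 0.5136 -0.1237  0.1162] [-0.16 -0.   -5.96] 0.0525 114.39568161964417 [-0.39  0.29 -0.28  1.   -0.   -0.28]
```

>>> move_arm(
  targets=[
    [[10,40,0],[0,0,-0.3],1],
    [[24,95,0],[0,0,-0.9],1],
    [[38,150,0],[0,0,-1.5],1],
    [[52,205,0],[0,0,-2.1],1],
    [[65,260,0],[0,0,-2.55],1],
  ],
)

```text
clock: 5.9
tcp_pos: [0.4752, 0.1429, 0.1149]
orientation: [-0.002, -0.17, 0.986, 0.0]
wrist_force: [0.9, 0.2, -5.5]
finger_gap: 0.0524
grip_force: 114.2
```

```bash
python3 go.py .4684 .2302 .12 19.43
```

```text
d [-22.7  84.5  -5.2] turn [ 0.005 -0.023  0.01 ]
5.9 [0.4752 0.1429 0.1149] [ 0.92  0.15 -5.5 ] 0.0524 114.22397017478943 [ 0.13  0.23 -0.36  0.98  0.   -0.21]
```

>>> move_arm(
  targets=[
    [[-11,42,-3],[0,0,0],1],
    [[-22,80,-5],[0,0,0],1],
    [[-22,80,-5],[0,0,0],1],
    [[-22,80,-5],[0,0,0],1],
  ],
)

```text
clock: 6.4
tcp_pos: [0.4701, 0.2237, 0.1203]
orientation: [-0.002, -0.169, 0.986, -0.0]
wrist_force: [0.5, -1.0, -5.6]
finger_gap: 0.0525
grip_force: 114.3
```

```bash
cat >chk.py <<'E'
# stone pose (fit at the height known from the TCP) relative to the seat, in the holder frame, each camera against its own bed fit
import sys
from workcell import env
from fit import *
off=float(sys.argv[1]) if len(sys.argv)>1 else .009
s=env.get_state();z=s['tcp_pos'][2]-off
seat={'top':np.array([.4827,.2337]),'side':np.array([.4825,.2355])};h=np.array([-np.cos(.339),-np.sin(.339)]);n=np.array([-h[1],h[0]])
for c in('top','side'):
    p=env.read_camera(c);r=env.regions_of('stone',p);cv2.imwrite(f'pics/{c}_{s["clock"]:.2f}.png',p['pixels'].astype(np.uint8)[...,::-1])
    if not r:print(c,'none');continue
    m=r[0]['mask'].astype(float);q,f=fit([(p,m)],[*s['tcp_pos'][:2],.339],.17,.055,z,z+.028)
    d=q[:2]-seat[c];print(c,round(r[0]['confidence'],2),'cost',round(f,3),'mid',np.round(q,4),'rel mm',np.round([d@h*1e3,d@n*1e3],1),'dyaw',round(q[2]-.339,3))
d=s['tcp_pos'][:2]-np.array([.4826,.2350]);print('tcp rel',np.round([d@h*1e3,d@n*1e3],1),s['tcp_pos'],s['clock'])
E
python3 chk.py;python3 go.py .4684 .2302 .12 19.43
```

```text
top 0.62 cost 0.522 mid [0.4686 0.2172 0.3568] rel mm [18.8 10.9] dyaw 0.018
side 0.78 cost 0.175 mid [0.4697 0.2232 0.3377] rel mm [16.1  7.4] dyaw -0.001
tcp rel [15.5  6.5] [0.47014031 0.2237367  0.12030048] 6.4
d [0.5 7.7 1.7] turn [-0.    -0.007 -0.013]
6.6 [0.4714 0.2232 0.1217] [-0.57 -0.43 -6.09] 0.0526 114.27651643753052 [ 0.29  0.27 -0.29  1.01 -0.   -0.05]
```

>>> move_arm(
  targets=[
    [[0,4,15],[0,0.6,0],1],
    [[0,7.5,35],[0,1.1,0],1],
    [[0,7.5,52],[0,1.1,0],1],
    [[0,7.5,52],[0,1.1,0],1],
  ],
)

```text
clock: 7.1
tcp_pos: [0.468, 0.2304, 0.0687]
orientation: [-0.096, -0.167, 0.981, -0.016]
wrist_force: [-1.1, 0.0, -5.2]
finger_gap: 0.0524
grip_force: 114.0
```

```bash
python3 go.py .4684 .2302 .053 19.43; python3 - <<'E'
from workcell import env
import cv2,numpy as np
a=env.read_camera('side')['pixels'].astype(np.uint8)[...,::-1]
cv2.imwrite('pics/s3.png',cv2.resize(a[250:410,230:430],None,fx=3.7,fy=3.7,interpolation=cv2.INTER_CUBIC))
E
```

```text
d [-3.4 -0.3 15.4] turn [ 1.000e-03 -1.113e+00 -8.000e-03]
7.1 [0.468  0.2304 0.0687] [-1.08  0.02 -5.22] 0.0524 114.0366804599762 [ 0.31  0.47 -0.15  1.14 -0.01 -0.03]
```

View pics/s3.png

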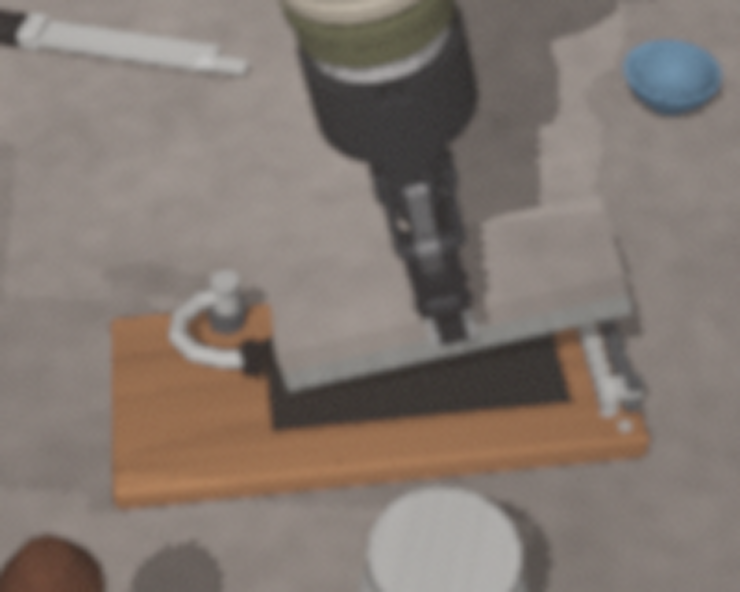

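>>> move_arm(
  targets=[
    [[-1,0,5],[0,0,0],1],
    [[-2,0,10],[0,0,0],1],
    [[-3,0,15],[0,0,0],1],
    [[-3,0,15],[0,0,0],1],
  ],
)

```text
clock: 7.65
tcp_pos: [0.4689, 0.2313, 0.0547]
orientation: [-0.095, -0.168, 0.981, -0.016]
wrist_force: [-0.7, 0.1, -5.1]
finger_gap: 0.0525
grip_force: 114.2
```

```bash
python3 go.py .4902 .2379 .053 19.43; python3 - <<'E'
import numpy as np
h=np.array([-np.cos(.339),-np.sin(.339)])
for x in(8,0,-8):print(x,np.array([.4826,.2350])+h*x/1e3)
E
```

```text
d [-22.2  -0.9  -2.6] turn [ 1.000e-03 -1.102e+00 -3.000e-03]
7.65 [0.4689 0.2313 0.0547] [-0.67  0.14 -5.14] 0.0525 114.15236234664917 [ 0.31  0.49 -0.17  1.11 -0.01 -0.03]
8 [0.4750553  0.23233965]
0 [0.4826 0.235 ]
-8 [0.4901447  0.23766035]
```

>>> move_arm(
  targets=[
    [[-4,0,-0.5],[0,0,0],1],
    [[-8,0,-1],[0,0,0],1],
    [[-12,0,-1.5],[0,0,0],1],
    [[-16,-0.5,-2],[0,0,0],1],
    [[-16,-0.5,-2],[0,0,0],1],
  ],
)

```text
clock: 8.28
tcp_pos: [0.4843, 0.2363, 0.0537]
orientation: [-0.095, -0.168, 0.981, -0.016]
wrist_force: [-3.2, 0.0, -5.6]
finger_gap: 0.0523
grip_force: 114.3
```

```bash
python3 go.py .4906 .2378 .045 19.43; python3 - <<'E'
from workcell import env
import cv2,numpy as np
a=env.read_camera('side')['pixels'].astype(np.uint8)[...,::-1]
cv2.imwrite('pics/s4.png',cv2.resize(a[250:410,230:430],None,fx=3.7,fy=3.7,interpolation=cv2.INTER_CUBIC))
E
```

```text
d [-8.  -0.6  7.3] turn [ 1.000e-03 -1.105e+00 -3.000e-03]
8.275 [0.4843 0.2363 0.0537] [-3.22  0.01 -5.6 ] 0.0523 114.3014931678772 [ 0.31  0.51 -0.12  1.13 -0.01 -0.03]
```

View pics/s4.png

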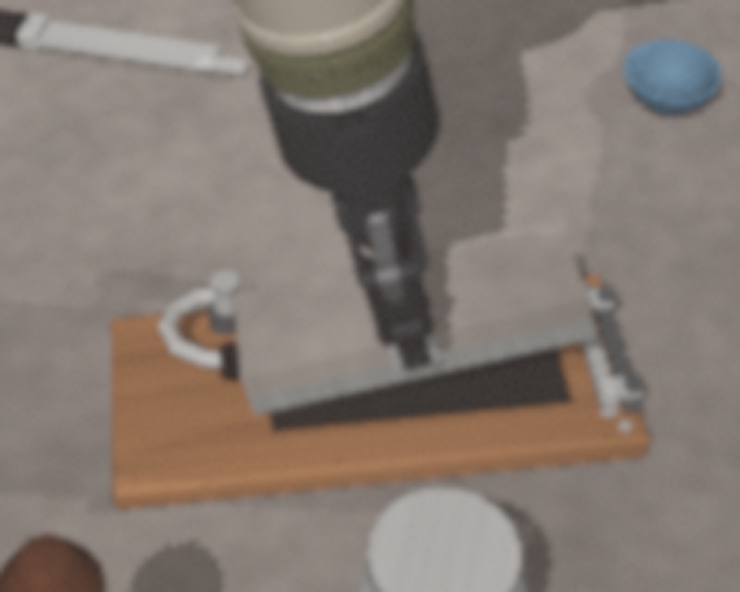

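>>> move_arm(
  targets=[
    [[-2,-0.3,0],[0,-0.2,0],1],
    [[-5,-0.6,2],[0,-0.4,0],1],
    [[-6.5,-0.6,7],[0,-0.7,0],1],
    [[-7.5,-0.6,12],[0,-1.1,0],1],
    [[-7.5,-0.6,12],[0,-1.1,0],1],
  ],
)

```text
clock: 8.95
tcp_pos: [0.4866, 0.2362, 0.0401]
orientation: [-0.002, -0.168, 0.986, -0.001]
wrist_force: [-4.0, -0.4, -5.5]
finger_gap: 0.0524
grip_force: 114.4
```

```bash
python3 go.py .4906 .2378 .038 19.43; python3 chk.py
```

```text
d [-4.3  0.2  2.1] turn [-0.003 -0.019 -0.005]
8.95 [0.4866 0.2362 0.0401] [-4.04 -0.36 -5.51] 0.0524 114.36133146286011 [ 0.3   0.39 -0.35  0.84 -0.   -0.03]
top 0.75 cost 0.563 mid [0.4862 0.2273 0.3942] rel mm [-1.2  7.2] dyaw 0.055
side 0.9 cost 0.191 mid [0.4874 0.2368 0.3606] rel mm [-5.   0.4] dyaw 0.022
tcp rel [-4.2  0.2] [0.48663391 0.23619457 0.04006509] 8.95
```

>>> move_arm(
  targets=[
    [[-2,0,0],[0,0,0],1],
    [[-4,0,1],[0,0,0],1],
    [[-4,0,1],[0,0,0],1],
  ],
)

```text
clock: 9.52
tcp_pos: [0.4937, 0.2387, 0.0397]
orientation: [-0.0, -0.168, 0.986, -0.0]
wrist_force: [-5.0, -1.8, -5.3]
finger_gap: 0.0522
grip_force: 114.3
```

```bash
python3 chk.py; python3 go.py .4906 .2378 .029 19.43
```

```text
top 0.94 cost 0.543 mid [0.4926 0.2305 0.3717] rel mm [-8.3  6.3] dyaw 0.033
side 0.82 cost 0.206 mid [0.4923 0.2381 0.3435] rel mm [-10.1   0.8] dyaw 0.004
tcp rel [-11.7   0.2] [0.49366118 0.23868936 0.0396676 ] 9.525
d [ 2.9  0.2 10.7] turn [-0.001 -0.002 -0.004]
9.725 [0.4934 0.2386 0.0397] [-5.72 -0.41 -4.96] 0.0523 114.25044178962708 [ 0.3   0.4  -0.33  0.84 -0.   -0.03]
```

>>> move_arm(
  targets=[
    [[2.5,0,2],[0,0,0],1],
    [[2.5,0,5],[0,0,0],1],
    [[2.5,0,7.5],[0,0,0],1],
    [[2.5,0,7.5],[0,0,0],1],
  ],
)

```text
clock: 10.22
tcp_pos: [0.4911, 0.2378, 0.0322]
orientation: [0.0, -0.168, 0.986, -0.0]
wrist_force: [-4.7, -1.6, -2.7]
finger_gap: 0.0526
grip_force: 114.4
```

```bash
python3 chk.py; python3 go.py .4906 .2378 .029 19.43
```

```text
top 0.8 cost 0.617 mid [0.4921 0.2311 0.3993] rel mm [-8.   5.6] dyaw 0.06
side 0.8 cost 0.183 mid [0.49   0.238  0.3472] rel mm [-7.9  0.2] dyaw 0.008
tcp rel [-8.9  0.2] [0.49109637 0.23778106 0.03217664] 10.225
d [0.4 0.1 3.3] turn [-0.001  0.001 -0.004]
10.425 [0.491  0.2378 0.0323] [-4.6  -1.33 -2.93] 0.0529 114.437917470932 [ 0.3   0.4  -0.35  0.82 -0.   -0.03]
```

>>> move_arm(
  targets=[
    [[0,0,0.7],[0,0,0],1],
    [[0,0,1.5],[0,0,0],1],
    [[0,0,1.5],[0,0,0],1],
  ],
)

```text
clock: 10.8
tcp_pos: [0.491, 0.2379, 0.0307]
orientation: [0.0, -0.168, 0.986, 0.0]
wrist_force: [-4.7, -2.4, -2.5]
finger_gap: 0.0526
grip_force: 114.4
```

>>> move_arm(
  targets=[
    [[0,0,0.7],[0,0,0],1],
    [[0,0,1.4],[0,0,0],1],
    [[0,0,1.4],[0,0,0],1],
  ],
)

```text
clock: 11.18
tcp_pos: [0.4911, 0.2379, 0.0294]
orientation: [0.0, -0.168, 0.986, 0.0]
wrist_force: [-4.3, -0.6, -1.2]
finger_gap: 0.0522
grip_force: 114.7
```

>>> move_arm(
  targets=[
    [[0,0,0.5],[0,0,0],1],
    [[0,0,1],[0,0,0],1],
    [[0,0,1],[0,0,0],1],
  ],
)

```text
clock: 11.55
tcp_pos: [0.4911, 0.238, 0.0294]
orientation: [0.0, -0.168, 0.986, 0.0]
wrist_force: [-7.3, -3.3, 6.2]
finger_gap: 0.0525
grip_force: 115.9
```

>>> move_arm(
  targets=[
    [[0,0,-0.5],[0,0,0],1],
    [[1,0,-0.5],[0,0,0],1],
    [[2,0,-0.5],[0,0,0],1],
    [[3,0,-0.5],[0,0,0],1],
    [[3,0,-0.5],[0,0,0],1],
  ],
)

```text
clock: 12.18
tcp_pos: [0.4893, 0.2374, 0.0294]
orientation: [0.001, -0.168, 0.986, 0.0]
wrist_force: [0.8, 0.5, 2.8]
finger_gap: 0.0524
grip_force: 115.0
```

```bash
python3 chk.py; python3 go.py .4826 .235 .029 19.43; python3 - <<'E'
import cv2,glob,os
f=max(glob.glob('pics/side_*'),key=os.path.getmtime);a=cv2.imread(f)
cv2.imwrite('pics/s5.png',cv2.resize(a[250:410,230:430],None,fx=3.7,fy=3.7,interpolation=cv2.INTER_CUBIC))
E
```

```text
top 0.82 cost 0.588 mid [0.49   0.2284 0.3845] rel mm [-5.1  7.4] dyaw 0.045
side 0.58 cost 0.193 mid [0.4882 0.2374 0.3374] rel mm [-6.   0.1] dyaw -0.002
tcp rel [-7.1  0. ] [0.48933647 0.23737289 0.02943702] 12.175
d [7.1 0.  0.4] turn [ 0.002  0.015 -0.004]
12.375 [0.4893 0.2374 0.0294] [1.2  1.28 2.14] 0.052 115.01378059387207 [ 0.3   0.4  -0.36  0.81  0.   -0.03]
```

View pics/s5.png

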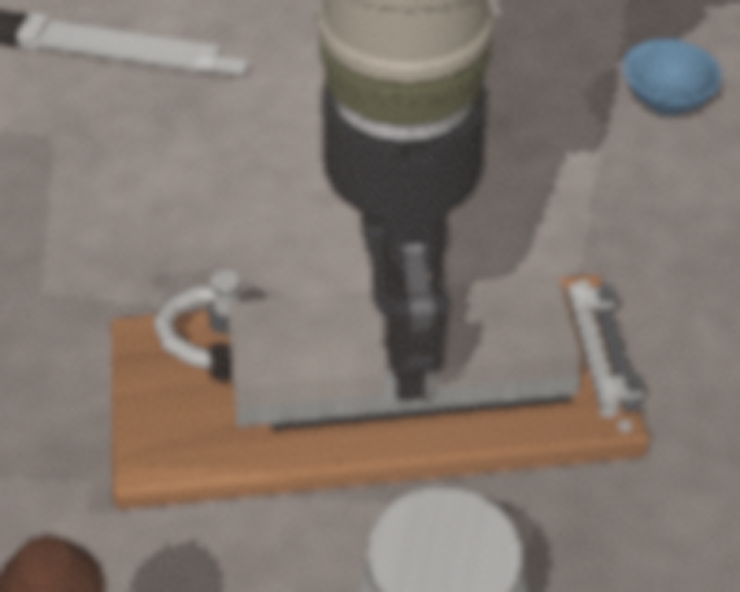

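>>> move_arm(
  targets=[
    [[0.7,0,-0.3],[0,0,0],1],
    [[1.4,0,-0.3],[0,0,0],1],
    [[2.1,0,-0.3],[0,0,0],1],
    [[2.8,0,-0.3],[0,0,0],1],
    [[3.5,0,-0.3],[0,0,0],1],
  ],
)

```text
clock: 13.0
tcp_pos: [0.4855, 0.2358, 0.0294]
orientation: [0.001, -0.168, 0.986, 0.0]
wrist_force: [3.2, 0.9, 3.6]
finger_gap: 0.0526
grip_force: 115.3
```

>>> move_arm(
  targets=[
    [[0.5,0,0],[0,0,0],1],
    [[1,0,0],[0,0,0],1],
    [[1,0,0],[0,0,0],1],
  ],
)

```text
clock: 13.38
tcp_pos: [0.4845, 0.2354, 0.0294]
orientation: [0.001, -0.168, 0.986, -0.0]
wrist_force: [4.3, 0.7, 5.8]
finger_gap: 0.0527
grip_force: 115.5
```

>>> move_arm(
  targets=[
    [[0.5,0,-0.3],[0,0,0],1],
    [[1,0,-0.3],[0,0,0],1],
    [[1,0,-0.3],[0,0,0],1],
  ],
)

```text
clock: 13.75
tcp_pos: [0.4832, 0.2349, 0.0294]
orientation: [0.0, -0.168, 0.986, -0.0]
wrist_force: [5.1, 0.1, 3.2]
finger_gap: 0.0524
grip_force: 115.4
```

>>> move_arm(
  targets=[
    [[0.5,0,-0.1],[0,0,0],1],
    [[1,0,-0.2],[0,0,0],1],
    [[1,0,-0.2],[0,0,0],1],
  ],
)

```text
clock: 14.12
tcp_pos: [0.4818, 0.2345, 0.0294]
orientation: [-0.0, -0.168, 0.986, -0.0]
wrist_force: [5.7, -0.6, 1.8]
finger_gap: 0.0526
grip_force: 115.4
```

>>> move_arm(
  targets=[
    [[0.4,0,0],[0,0,0],1],
    [[0.7,0,0],[0,0,0],1],
    [[0.7,0,0],[0,0,0],1],
  ],
)

```text
clock: 14.5
tcp_pos: [0.481, 0.2343, 0.0294]
orientation: [-0.0, -0.168, 0.986, -0.0]
wrist_force: [4.7, -0.1, 2.2]
finger_gap: 0.0524
grip_force: 115.3
```

```bash
python3 go.py .4826 .235 .029 19.43; python3 - <<'E'
from workcell import env
import cv2,numpy as np
a=env.read_camera('side')['pixels'].astype(np.uint8)[...,::-1]
cv2.imwrite('pics/s6.png',cv2.resize(a[310:390,340:440],None,fx=7,fy=7,interpolation=cv2.INTER_CUBIC))
E
```

```text
d [-1.7  0.1  0.4] turn [-0.001 -0.004 -0.003]
14.5 [0.481  0.2343 0.0294] [ 4.7  -0.1   2.19] 0.0524 115.30044436454773 [ 0.3   0.39 -0.38  0.81 -0.   -0.04]
```

View pics/s6.png

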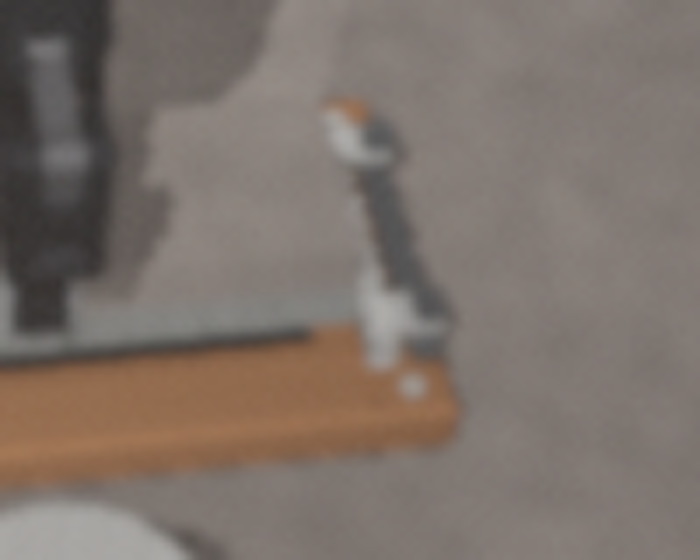

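>>> move_arm(
  targets=[
    [[0.25,0,0],[0,0,0],1],
    [[0.5,0,0],[0,0,0],1],
    [[0.5,0,0],[0,0,0],1],
  ],
)

```text
clock: 14.92
tcp_pos: [0.4806, 0.2342, 0.0294]
orientation: [-0.0, -0.168, 0.986, 0.0]
wrist_force: [4.3, -1.4, 1.6]
finger_gap: 0.0521
grip_force: 115.1
```

>>> move_arm(
  targets=[
    [[0.25,0,0],[0,0,0],1],
    [[0.5,0,0],[0,0,0],1],
    [[0.5,0,0],[0,0,0],1],
  ],
)

```text
clock: 15.3
tcp_pos: [0.4805, 0.2342, 0.0294]
orientation: [0.0, -0.168, 0.986, 0.0]
wrist_force: [5.4, -0.2, -2.0]
finger_gap: 0.0526
grip_force: 114.7
```

>>> move_arm(
  targets=[
    [[0.2,0,0],[0,0,0],1],
    [[0.4,0,0],[0,0,0],1],
    [[0.4,0,0],[0,0,0],1],
  ],
)

```text
clock: 15.68
tcp_pos: [0.4805, 0.2343, 0.0295]
orientation: [0.0, -0.169, 0.986, 0.0]
wrist_force: [5.5, 0.3, -1.8]
finger_gap: 0.0527
grip_force: 114.6
```

>>> move_arm(
  targets=[
    [[0.2,0,0],[0,0,0],1],
    [[0.4,0,0],[0,0,0],1],
    [[0.4,0,0],[0,0,0],1],
    [[0.4,0,0],[0,0,0],1],
  ],
)

```text
clock: 16.18
tcp_pos: [0.4805, 0.2343, 0.0295]
orientation: [0.001, -0.169, 0.986, 0.0]
wrist_force: [7.6, 1.3, -2.6]
finger_gap: 0.0526
grip_force: 114.5
```

>>> move_arm(
  targets=[
    [[0,0,0],[0,0,0],1],
    [[0,0,0],[0,0,0],1],
    [[-0.2,0,0.3],[0,0,0],1],
    [[-0.4,0,0.5],[0,0,0],1],
    [[-0.4,0,0.5],[0,0,0],1],
  ],
  squeeze=40,
)

```text
clock: 16.8
tcp_pos: [0.4805, 0.2343, 0.0294]
orientation: [0.001, -0.169, 0.986, 0.0]
wrist_force: [5.5, -0.1, 3.0]
finger_gap: 0.0524
grip_force: 115.3
```

>>> move_arm(
  targets=[
    [[0,0,0],[0,0,0],-1],
    [[0,0,0],[0,0,0],-1],
    [[0,0,0],[0,0,0],-1],
    [[0,0,0],[0,0,0],-1],
  ],
)

```text
clock: 17.3
tcp_pos: [0.4794, 0.234, 0.0289]
orientation: [-0.001, -0.169, 0.986, 0.0]
wrist_force: [0.7, -0.4, -0.4]
finger_gap: 0.0855
grip_force: 0.0
```

```bash
python3 chk.py; python3 go.py .4806 .2342 .11 19.43; python3 - <<'E'
import cv2,glob,os
f=max(glob.glob('pics/side_*'),key=os.path.getmtime);a=cv2.imread(f)
cv2.imwrite('pics/s7.png',cv2.resize(a[250:410,230:430],None,fx=3.7,fy=3.7,interpolation=cv2.INTER_CUBIC))
E
```

```text
top 0.61 cost 0.546 mid [0.4795 0.2267 0.3819] rel mm [5.3 5.6] dyaw 0.043
side 0.74 cost 0.91 mid [0.327  0.1804 0.5097] rel mm [164.9   0.3] dyaw 0.171
tcp rel [ 3.4 -0.1] [0.47939728 0.23395059 0.02885074] 17.3
d [ -0.7  -0.  -80.9] turn [ 0.001 -0.    -0.004]
17.5 [0.48   0.234  0.0291] [0.41 0.43 0.21] 0.0854 0.0 [ 0.3   0.38 -0.38  0.8   0.   -0.04]
```

View pics/s7.png

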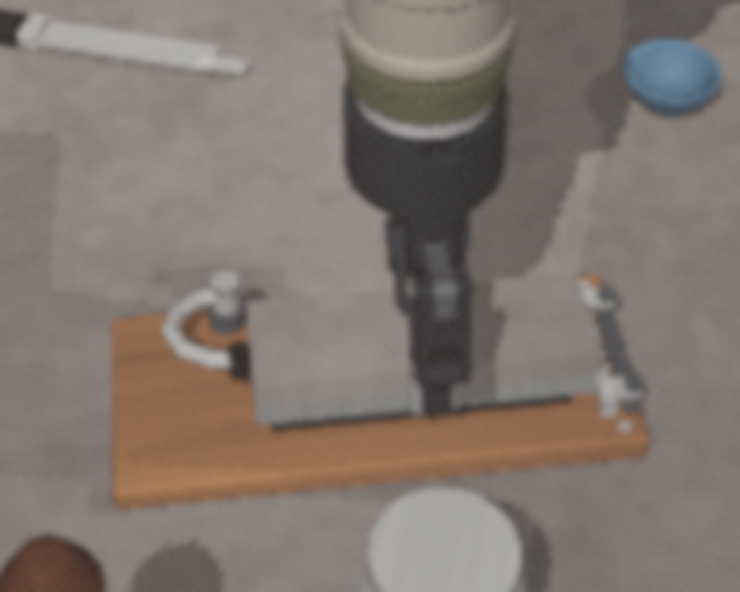

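The stone is released. Its end is at the lip (about 602,385), the roller is on the other end (240,360), and it lies in line with the bed. I'll retreat straight up.

>>> move_arm(
  targets=[
    [[0,0,-15],[0,0,0],-1],
    [[0,0,-60],[0,0,0],-1],
    [[0,0,-120],[0,0,0],-1],
    [[0,0,-160],[0,0,0],-1],
    [[0,0,-170],[0,0,0],-1],
  ],
)

```text
clock: 18.12
tcp_pos: [0.4818, 0.2346, 0.2035]
orientation: [0.003, -0.168, 0.986, 0.001]
wrist_force: [-0.6, -0.3, -0.0]
finger_gap: 0.0854
grip_force: 0.0
```

>>> move_arm(
  targets=[
    [[0,-50,0],[0,0,0],-1],
    [[0,-100,0],[0,0,0],-1],
    [[0,-150,0],[0,0,0],-1],
    [[0,-160,0],[0,0,0],-1],
  ],
)

```text
clock: 18.62
tcp_pos: [0.5334, 0.0805, 0.1983]
orientation: [-0.001, -0.167, 0.986, -0.0]
wrist_force: [0.1, 0.5, 0.3]
finger_gap: 0.0852
grip_force: 0.0
```

```bash
sed -i "s/z=s\['tcp_pos'\]\[2\]-off/z=.02/;s/\[\*s\['tcp_pos'\]\[:2\],.339\]/[.482,.235,.339]/" chk.py; python3 chk.py; python3 - <<'E'
import cv2,glob,os
f=max(glob.glob('pics/side_*'),key=os.path.getmtime);a=cv2.imread(f)
cv2.imwrite('pics/s8.png',cv2.resize(a[310:400,250:420],None,fx=4.7,fy=4.7,interpolation=cv2.INTER_CUBIC))
E
```

```text
top 0.58 cost 0.908 mid [0.4994 0.2223 0.8296] rel mm [-12.   16.3] dyaw 0.491
side 0.82 cost 0.037 mid [0.4801 0.2339 0.3473] rel mm [2.8 0.7] dyaw 0.008
tcp rel [  3.5 162.6] [0.53339469 0.08051555 0.19834211] 18.625
```

View pics/s8.png

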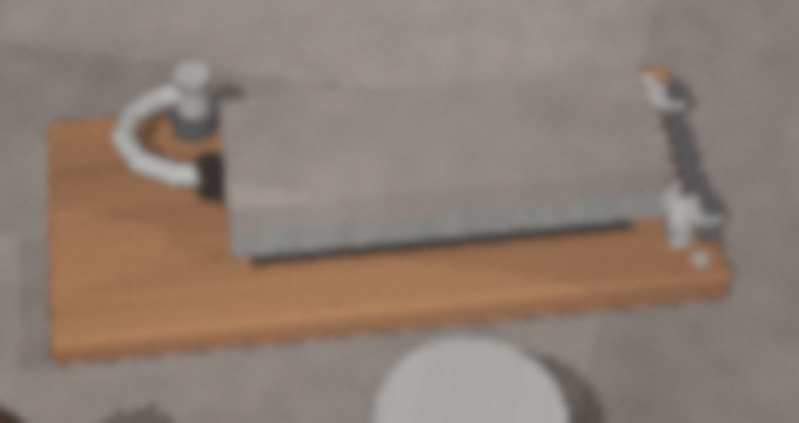

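The stone is seated flat against the lip (about 668,205), with the roller on its other end (215,175). The fit puts it at x +2.8 mm, y 0.7 mm, 0.008 rad off line.

```bash
python3 -c "
from workcell import env
print(env.hand_in())"
```

```text
the job is handed in; nothing more can be done
None
```

The whetstone is in its holder and the job is handed in at about 19 s; no verdict came back, but the last side-camera check showed it on the bed, up against the fixed edge, about 0.7 mm off the middle line and 0.008 rad off direction, with the roller on its other end and the gripper clear.

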